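# Feed a relay with the treadle and plug it into the empty rail socket

## Task

Press the spring treadle of the relay feeder all the way down to its stop, so that its slide pushes the lowest relay out of the clear magazine, and let the treadle come fully back up. Then take the relay that came out and plug it squarely and fully home into the one empty socket on the mounting rail, let go of it, and leave everything else on the bench as it was.

Things in the scene. Friction and masses are not known exactly. Their poses are not given: they have to be found in the camera images.
- feeder: Relay feeder, fixed: grey base 262 x 84 mm (x -180 to +82). Origin on the bench under the middle of the clear magazine (30 x 36 mm, 88 mm high, two relays one on the other); +x is the feeding direction (treadle at -x, delivery track at +x), z up. The relays stand on a deck 14 mm above the bench. Hinge pedestals at x = -52 mm, up to 101 mm high.
- treadle (a joint): Treadle angle, rad: 0 raised at rest, 0.68 down on its rubber stop. Hinged along the feeder's y at x = -52, z = 88 mm in the feeder's frame; springs back up when released. A full stroke drives the slide 44 mm forward. Takes about 4 N at the pad at first, 11 N at the stop.
- treadle_pad (a point): Centre of the ribbed rubber top of the treadle's pad (62 mm along the treadle x 52 mm wide), 95 mm from the hinge; moves with it, from 125 mm above the bench at rest to 61 mm at the stop. At rest the pad slopes 0.34 rad up away from the hinge, at the stop 0.34 rad down.
- feeder_pick (a point): Point on the deck of the delivery track, 14 mm above the bench, 45 mm along +x from the magazine's middle: a relay delivered by a full stroke stands here within 4 mm along the track. The track's steel sides (outer faces 15 mm either side) are 5 mm high; its end stop, 14 mm beyond this point, is 20 mm wide (y +-10) and 26 mm high. Axes as the feeder's.
- relay_low: The lowest relay, the one that is fed: black case 22 (x) x 28 (y) x 28 (z) mm on a narrower grey plug block 14 x 20 mm, 8 mm high, centred under it; 36 mm high in all, about 35 g. Origin at the centre of the plug block's underside, z up; in the magazine its axes agree with the feeder's. Grip it across the 28 mm, fingertips 12 mm or more above its origin.
- relay_top: The other relay, alike, standing on the first; it drops to the deck when the slide returns and stays in the magazine.
- socket_empty: The relay socket with nothing in it: grey, 28 (x, along the rail) x 67 mm, on the steel rail of a fixed white plate (200 mm along the rail x 120 mm). It is at one of three places 42 mm apart on the rail; the other two sockets hold relays, whose tops are 28 mm above the mouth; other terminals are lower than it. Origin under its centre, 10 mm above the bench.
- socket_mouth (a point): Centre of the mouth of the empty socket's hole, 38 mm above the bench, in the block's raised middle (28 x 36 mm); axes as the socket's. Hole 15.5 (x) x 21.5 (y) mm, 9.5 mm deep, chamfered; a relay goes in with its x along the socket's x, either way round, until its case rests on the block: its origin is then 8 mm below this point.
- putty_tin: Round grey tin, 54 mm across, 26 mm high; origin under its centre. Bystander.
- sanding_stick: Flat dark sanding stick 150 x 20 x 5 mm, long along its x; origin under its centre. Bystander.
- pin_vice: Black pin vice 126 mm long (x), 14 mm thick, lying; origin under its centre. Bystander.
- paint_tan: Capped dropper bottle of tan paint, 25 mm across, 87 mm high, standing; origin under its centre. Bystander.
- paint_sky: Dropper bottle of light blue paint, 25 mm across, 70 mm high, standing; origin under its centre. Bystander.

How it is judged:
By the outcome, as a careful person would: the job done as asked, in the order asked, and still so for the second after the job is handed in, with the robot touching nothing.
It also fails if it takes over 54 s, if anything falls off the work surface, if the arm or the gripper's body presses on something with over 40 N, if the wrist force passes 120 N, or if a joint passes its speed limit or range.

## Robot

A 6-joint arm with a two-finger parallel gripper is mounted at the origin on a cart in front of the work surface, level with it; the furniture and walls round the work are solid. World frame = base frame: x ahead of the robot, y to its left, z up, the work surface at z = 0. Lengths are in m, angles in rad, forces in N, time in s.
With the tool pointing down it reaches from about 0.25 to 0.8 m from the base axis. Payload 3.9 kg.
Tool frame: the origin (TCP) lies at the very end of the fingers, on their centre line; the grasp point (between the pads) lies hold_point_z behind it (hold_point_z is the distance from the TCP to the grasp point, in m); z points along the fingers, y is the line along which they close (so a half turn about z gives the same grasp; the last joint's range is limited). The gripper opens to 85 mm and grips with 20 to 120 N. Pads are 22 mm wide; open, the fingers measure 114 mm over their backs; the gripper's body (76 mm by 85 mm) begins 54 mm behind the grasp point. The pads swing forward as they close: fully open they stand 13 mm farther back than shut.
Start: joints at [1.187, 0.26, -0.138, 1.173, 0, 1.571], TCP at [0.197, 0.487, 0.231] pointing down, gripper open.
Joint ranges: [-2.78, 2.78], [-0.83, 1.72], [-1.28, 1.37], [-1.9, 2.12], [-1.57, 1.48], [-3.14, 3.14]. Speed limits (rad/s): [2.57, 2.57, 3.14, 3.14, 3.14, 3.14].

## Interface

Orientations are given as a 3x3 rotation matrix whose columns are the frame's x, y, z axes.
In Python, from station import * gives the robot as it stands. Calls block until the motion is done:
- movep(position, orientation): joint-space move of the TCP to a pose.
- movel(position, rotation=None, vel=0.15, force_limit=None): straight line of the TCP; rotation=None keeps the orientation; vel is the mean speed in m/s. With force_limit (N) it stops when the force on the tool has changed by that much, and returns True; else False.
- movej(angles): joint-space move.
- gripper_open() and gripper_close(force=None): open the fingers fully, or close them until they stop; force is the grip in N (None keeps the last).
- pause(seconds).
- inverse_kinematics(position, orientation): joint angles nearest the present ones, or None.
- get_image(name): name is "scene" or "top" or "wrist"; returns the picture (420x560x3 uint8, red, green, blue); there is no depth.
- get_calibration(name): a dict with "fovy" (degrees; the focal length in pixels is half the picture's height over the tangent of half this angle, whatever the lens; pixels are square), "cx", "cy" (the principal point, pixels), "k1" (the pictures are not rectified: a ray, as slopes to the right and down, at radius r is drawn at 1 + k1 r^2 times it, then the intrinsics apply), "world_to_cam" (4x4, takes a point from world to camera coordinates). Camera axes: x right, y down, z forward; pixel columns grow to the right and rows downward; lengths in m; the calibration is good to about 2 mm. A picture is of the moment at which its call begins: read the wrist's pose just before it. get_calibration takes no time and is no camera call; for the wrist camera it gives the pose at the moment of the call.
A pose or a line that the arm cannot do raises MotionError and nothing moves.
- finish_job(): hands the job in; it is judged then, once.
Trained networks look in the newest picture that a camera, given by its name, has taken for a name from the list of things; names that differ only in an ending like _2 or _b are one class to them, and where a whole thing is asked for, a point or a joint stands for the part that bears it (a point fixed in the world has none). Each returns a list of dicts, best first, with "score" (0 to 1); they miss things now and then, are a little off and sometimes report something else, mostly with a low value. They report only what shows in the picture. A call takes as long as a camera call.
- find_in(query, camera): "bbox" ([centre column, centre row, width, height] in pixels, round what is visible of it).
Readings, each from a call of its own:
- current_time_s(): time.
- current_joints(): joint angles.
- current_joint_vel(): joint speeds.
- current_joint_torque(): joint torques, N m.
- current_tcp_pos(): TCP position.
- current_ee_rot(): TCP orientation.
- current_force(): force on the tool from outside, world axes, zero at the start.
- current_moment(): the same for the moment, N m.
- current_width(): finger opening in m.
- current_grip_force(): force on a finger pad.
Only numpy, scipy, OpenCV 4.12 (cv2) and the standard library are available. Lean on these libraries where they do the work, as an engineer would, in place of code of your own. Each camera call takes 0.05 s, during which the arm holds its last target. There are 200 camera calls.

## Working session

There is one attempt and no reset: what is moved stays moved. The work goes in short steps, each a Python script; the robot and the scene stay as the last script left them, time stands still between calls to the robot, and variables do not carry over. Pictures are saved under pics/ and viewed, at most 10 in all, crops included, and the job is handed in when it is done.

```bash
mkdir -p pics; ls
python3 - <<'E'
from station import *
import cv2,numpy as np
ims=[]
for c in ("scene","top"):
    im=get_image(c); cv2.imwrite(f"pics/{c}0.png",im[:,:,::-1])
    k=get_calibration(c); print(c,k)
    for q in ("feeder","treadle","treadle_pad","relay_low","relay_top","feeder_pick","socket_empty","socket_mouth","putty_tin","paint_tan","paint_sky","pin_vice","sanding_stick"):
        try: print(q,[(round(d["score"],2),[int(v) for v in d["bbox"]]) for d in find_in(q,c)[:4]])
        except Exception as e: print(q,e)
print(current_time_s())
try: print(hold_point_z)
except Exception as e: print(e)
E
```

```text
pics
scene {'fovy': 46.20598150146338, 'cx': 276.8139626994861, 'cy': 210.47888106958413, 'k1': -0.10179954985942884, 'world_to_cam': array([[ 0.4949287 , -0.86860157, -0.02401879, -0.25924779],
       [-0.42555989, -0.21819876, -0.87823008,  0.28207739],
       [ 0.75759116,  0.44488271, -0.47763482,  0.88339472],
       [ 0.        ,  0.        ,  0.        ,  1.        ]])}
feeder [(0.76, [243, 198, 95, 69])]
treadle [(0.78, [222, 177, 45, 26])]
treadle_pad [(0.77, [221, 187, 45, 45])]
relay_low [(0.48, [261, 208, 4, 1])]
relay_top [(0.61, [260, 196, 6, 14])]
feeder_pick [(0.55, [241, 196, 98, 63])]
socket_empty [(0.87, [329, 254, 19, 20])]
socket_mouth [(0.8, [327, 254, 23, 24])]
putty_tin [(0.78, [246, 255, 27, 21])]
paint_tan [(0.61, [200, 182, 11, 25])]
paint_sky [(0.56, [409, 234, 10, 24])]
pin_vice [(0.49, [201, 246, 31, 15])]
sanding_stick []
top {'fovy': 46.10769083388547, 'cx': 271.7071468542033, 'cy': 217.6931725757497, 'k1': -0.06454097151960247, 'world_to_cam': array([[ 3.84011151e-04, -9.99947574e-01, -1.02324026e-02,
         3.55893425e-03],
       [-9.97063022e-01,  4.00780084e-04, -7.65843976e-02,
         5.16270964e-01],
       [ 7.65844836e-02,  1.02317595e-02, -9.97010596e-01,
         1.39899490e+00],
       [ 0.00000000e+00,  0.00000000e+00,  0.00000000e+00,
         1.00000000e+00]])}
feeder [(0.93, [226, 200, 96, 43])]
treadle [(0.74, [202, 200, 51, 17])]
treadle_pad [(0.6, [205, 201, 52, 18])]
relay_low []
relay_top [(0.49, [246, 194, 11, 10])]
feeder_pick [(0.81, [226, 203, 95, 43])]
socket_empty []
socket_mouth [(0.48, [332, 232, 12, 21])]
putty_tin []
paint_tan [(0.59, [160, 181, 18, 8])]
paint_sky [(0.42, [384, 173, 6, 8])]
pin_vice []
sanding_stick [(0.57, [168, 270, 53, 15]), (0.15, [161, 180, 16, 4])]
1.4
0.0187
```

Run:
```python
import cv2
a=cv2.imread("pics/top0.png")[140:300,140:400]; cv2.imwrite("pics/top0c.png",cv2.resize(a,None,fx=3,fy=3,interpolation=cv2.INTER_CUBIC))
a=cv2.imread("pics/scene0.png")[130:290,180:430]; cv2.imwrite("pics/scene0c.png",cv2.resize(a,None,fx=3.2,fy=3.2,interpolation=cv2.INTER_CUBIC))
```

```text
(no output)
```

View pics/top0c.png

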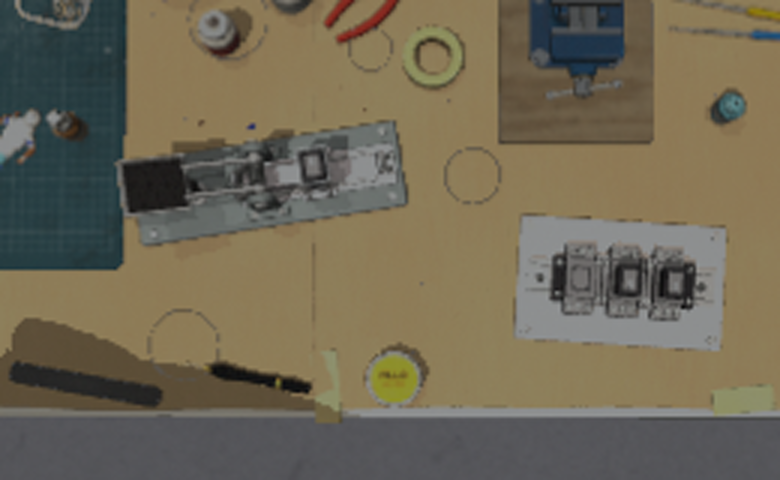

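View pics/scene0c.png

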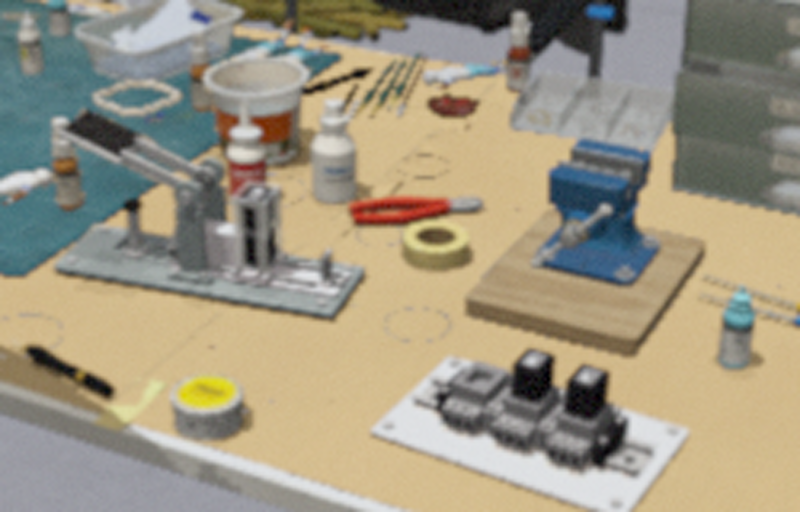

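```bash
cat > h.py <<'E'
from station import *
import cv2,numpy as np
def K(k):
    f=210/np.tan(np.radians(k["fovy"])/2); return np.array([[f,0,k["cx"]],[0,f,k["cy"]],[0,0,1.]]),np.array([k["k1"],0,0,0.])
def p2w(k,uv,z):
    A,d=K(k); n=cv2.undistortPoints(np.array(uv,float).reshape(-1,1,2),A,d).reshape(-1,2)
    T=k["world_to_cam"]; R,t=T[:3,:3],T[:3,3]; c=-R.T@t
    r=np.c_[n,np.ones(len(n))]@R
    return c+r*((z-c[2])/r[:,2])[:,None]
def w2p(k,P):
    A,d=K(k); T=k["world_to_cam"]
    return cv2.projectPoints(np.array(P,float).reshape(-1,3),cv2.Rodrigues(T[:3,:3])[0],T[:3,3],A,d)[0].reshape(-1,2)
def down(yaw): # tool x at yaw, z down
    c,s=np.cos(yaw),np.sin(yaw); return np.array([[c,s,0],[s,-c,0],[0,0,-1.]])
E
python3 - <<'E'
from h import *
np.set_printoptions(precision=4,suppress=True)
k=get_calibration("top"); o=np.array([140,140]); f=lambda *p:(np.array(p)+.5)/3-.5+o
print("feeder base",p2w(k,f((395,122),(406,202),(143,243)),.006))
print("plate",p2w(k,f((523,214),(726,227),(720,350),(515,337)),.003))
print("sockets",p2w(k,f((580,278)),.038),p2w(k,f((630,278),(677,284)),.066))
print("mag top",p2w(k,f((314,165)),.088),"pad",p2w(k,f((152,185)),.125))
w=get_calibration("wrist");T=np.linalg.inv(w["world_to_cam"]);R=current_ee_rot();p=current_tcp_pos()
print(R,w["fovy"],w["k1"]);print("cam in tool",R.T@(T[:3,3]-p));print(R.T@T[:3,:3])
E
```

```text
feeder base [[ 0.6268  0.0048  0.006 ]
 [ 0.5485 -0.0059  0.006 ]
 [ 0.5087  0.2495  0.006 ]]
plate [[ 0.5371 -0.1194  0.003 ]
 [ 0.5243 -0.3166  0.003 ]
 [ 0.4052 -0.309   0.003 ]
 [ 0.4179 -0.111   0.003 ]]
sockets [[ 0.4732 -0.1702  0.038 ]] [[ 0.4719 -0.2133  0.066 ]
 [ 0.4663 -0.2568  0.066 ]]
mag top [[0.5746 0.0781 0.088 ]] pad [[0.5522 0.2204 0.125 ]]
[[-0.9272  0.3745 -0.    ]
 [ 0.3745  0.9272 -0.    ]
 [ 0.     -0.     -1.    ]] 71.58339708492046 0.0035884556816934638
cam in tool [ 0.0772  0.0011 -0.1433]
[[-0.0017 -0.9548 -0.2971]
 [ 1.     -0.0016 -0.0008]
 [ 0.0003 -0.2971  0.9548]]
```

Run:
```python
from h import *
np.set_printoptions(precision=4,suppress=True)
F=np.array([.575,.0795]);yw=-1.416;d=np.array([np.cos(yw),np.sin(yw)])
P=F-.143*d
for y in (yw,yw+np.pi):
    for Q in (P,F+.045*d,np.array([.4737,-.172])): print(y,inverse_kinematics(np.r_[Q,.2],down(y)))
gripper_close(40)
movep(np.r_[P,.18],down(yw))
print(current_time_s(),current_force())
movel(np.r_[P,.14],vel=.1)
s=movel(np.r_[P,.052],vel=.04,force_limit=22)
print(s,current_tcp_pos(),current_force()); pause(.2); print(current_tcp_pos(),current_force())
cv2.imwrite("pics/press.png",get_image("scene")[130:290,180:430,::-1])
movel(np.r_[P,.15],vel=.06)
V=F+.045*d-.015*d
movep(np.r_[V,.16],down(yw)); pause(.3)
k=get_calibration("wrist"); cv2.imwrite("pics/w1.png",get_image("wrist")[:,:,::-1]); np.savez("w1",**k)
for q in ("relay_low","relay_top","treadle"): print(q,[(round(d["score"],2),[int(v) for v in d["bbox"]]) for d in find_in(q,"wrist")[:4]])
print(current_tcp_pos(),current_time_s(),w2p(k,np.r_[F+.045*d,.05]))
```

```text
-1.416 [ 0.3799  0.3945 -0.0216  1.1547  0.     -1.3457]
-1.416 [ 0.0601  0.3732 -0.0549  1.1427  0.     -1.6655]
-1.416 [-0.3483  0.2401 -0.2491  1.0816  0.     -2.0739]
1.7255926535897932 [ 0.3799  0.3945 -0.0216  1.1547  0.      1.7959]
1.7255926535897932 [ 0.0601  0.3732 -0.0549  1.1427  0.      1.4761]
1.7255926535897932 [-0.3483  0.2401 -0.2491  1.0816  0.      1.0677]
4.6417 [-0.2695  0.164   0.8226]
True [0.5543 0.2201 0.0637] [-2.262  0.085 11.376]
[0.5543 0.2202 0.0638] [-3.1208 -0.7573 10.416 ]
relay_low [(0.8, [278, 189, 34, 25])]
relay_top [(0.78, [279, 235, 26, 32]), (0.23, [440, 291, 55, 72])]
treadle []
[0.5796 0.0504 0.16  ] 10.0333 [[278.3179 188.3359]]
```

View pics/w1.png

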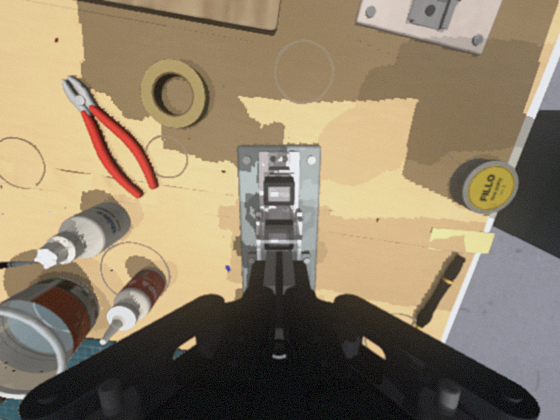

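```bash
cat >> h.py <<'E'
def ortho(im,k,c,yaw,z,h=.04,s=.0002):
    n=int(2*h/s); g=(np.arange(n)-n/2+.5)*s; X,Y=np.meshgrid(g,-g) # image right=+x frame, up=+y
    cy,sy=np.cos(yaw),np.sin(yaw)
    P=np.stack([c[0]+cy*X-sy*Y,c[1]+sy*X+cy*Y,np.full_like(X,z)],-1)
    m=w2p(k,P).reshape(n,n,2).astype(np.float32)
    return cv2.remap(im,m[...,0],m[...,1],cv2.INTER_CUBIC)
E
python3 - <<'E'
from h import *
k=dict(np.load("w1.npz")); im=cv2.imread("pics/w1.png")
F=np.array([.575,.0795]);yw=-1.416;d=np.array([np.cos(yw),np.sin(yw)])
a=ortho(im,k,F+.045*d,yw,.05); b=ortho(im,k,F+.045*d,yw,.014)
o=np.hstack([a,b])
for x0 in (200,600): cv2.line(o,(x0,0),(x0,30),(0,0,255),1); cv2.line(o,(x0-200,200),(x0-170,200),(0,0,255),1)
cv2.imwrite("pics/o1.png",o)
E
```

```text
(no output)
```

View pics/o1.png

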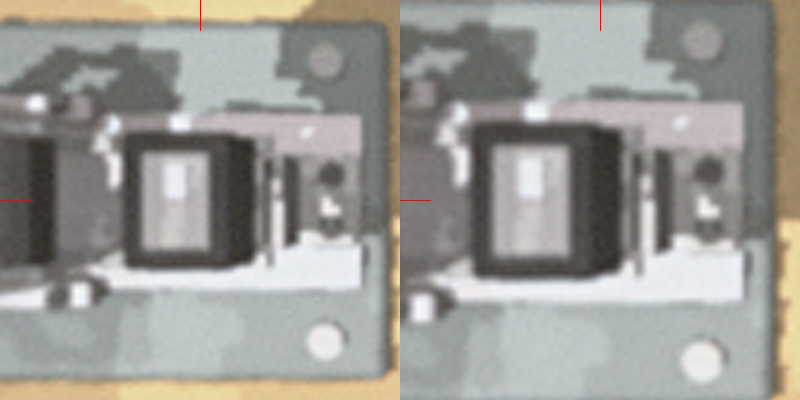

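Run:
```python
from h import *
S=np.array([.4737,-.172]);ys=-1.6356;d=np.array([np.cos(ys),np.sin(ys)])
movep(np.r_[S-.0104*d,.148],down(ys)); pause(.3)
k=get_calibration("wrist"); im=get_image("wrist")[:,:,::-1].copy(); cv2.imwrite("pics/w2.png",im); np.savez("w2",**k)
a=ortho(im,k,S,ys,.038)
o=np.hstack([a,cv2.resize(im[90:290,180:380],(400,400))])
cv2.line(o,(200,0),(200,30),(0,0,255),1); cv2.line(o,(0,200),(30,200),(0,0,255),1)
cv2.imwrite("pics/o2.png",o); print(current_tcp_pos(),current_time_s())
```

```text
[ 0.47488658 -0.16093508  0.14795418] 11.325
```

View pics/o2.png

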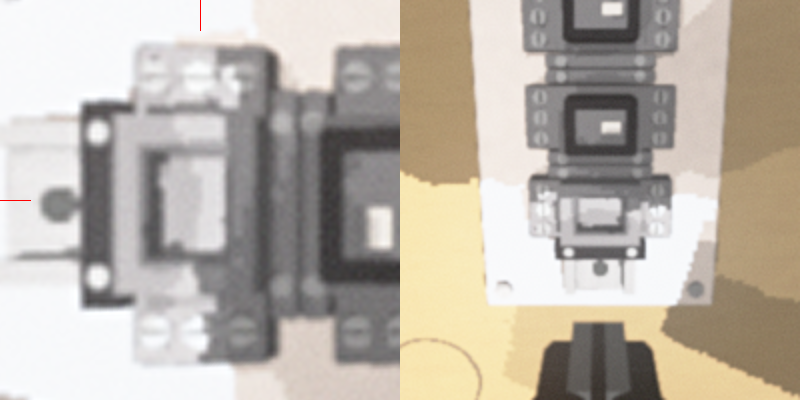

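```bash
cat >> h.py <<'E'
F=np.array([.575,.0795]);yf=-1.416;df=np.array([np.cos(yf),np.sin(yf)])
C=F+(.045-.0046)*df
S0=np.array([.4737,-.172]);ys=-1.6356;ds=np.array([np.cos(ys),np.sin(ys)]);ns=np.array([-ds[1],ds[0]])
S=S0-.0029*ds-.0009*ns
E
python3 - <<'E'
from h import *
np.set_printoptions(precision=4,suppress=True)
movep(np.r_[C,.13],down(yf)); gripper_open()
movel(np.r_[C,.028],vel=.1,force_limit=15); pause(.2)
print(current_tcp_pos()[:2]-C,current_tcp_pos()[2],current_force())
gripper_close(25); pause(.3)
R=current_ee_rot()
print("w",current_width(),current_tcp_pos()[:2]-C,"F tool",R.T@current_force(),current_moment())
gripper_open(); movel(np.r_[C,.16],vel=.2); V=F+.03*df
movel(np.r_[V,.16]); pause(.3)
k=get_calibration("wrist"); im=get_image("wrist")[:,:,::-1].copy(); np.savez("w3",**k); cv2.imwrite("pics/w3.png",im)
a=ortho(im,k,F+.045*df,yf,.05); b=ortho(cv2.imread("pics/w1.png"),dict(np.load("w1.npz")),F+.045*df,yf,.05)
cv2.imwrite("pics/o3.png",np.hstack([a,b]))
for g in (a,b):
    g=cv2.GaussianBlur(cv2.cvtColor(g,cv2.COLOR_BGR2GRAY),(0,0),2).astype(float)
    print(np.round(np.gradient(g[:,140:220].mean(1))[120:280:1],1).tolist()); print(np.round(np.gradient(g[160:240].mean(0))[100:240],1).tolist())
print(current_time_s())
E
```

```text
[0.0006 0.    ] 0.028659093931747585 [ 0.4638 -1.029   0.1607]
w 0.027573557585316526 [0.0001 0.    ] F tool [-0.2132  1.0134 -1.4372] [ 0.0045  0.0205 -0.0111]
[0.8, 0.5, 0.2, -0.2, -0.8, -1.8, -3.3, -5.1, -7.0, -8.8, -10.2, -11.1, -11.5, -11.3, -10.5, -9.3, -7.7, -5.9, -4.1, -2.5, -1.4, -0.6, 0.0, 0.6, 1.1, 1.7, 2.3, 3.2, 4.2, 5.4, 6.5, 7.4, 7.9, 8.1, 7.8, 7.2, 6.3, 5.4, 4.7, 3.9, 3.1, 2.6, 2.2, 2.0, 1.9, 1.8, 1.5, 1.3, 1.1, 0.8, 0.5, 0.3, 0.1, -0.1, -0.1, -0.2, -0.2, -0.2, -0.1, -0.1, 0.0, 0.1, 0.2, 0.2, 0.2, 0.3, 0.2, 0.2, 0.2, 0.2, 0.1, -0.1, -0.3, -0.6, -1.0, -1.3, -1.5, -1.6, -1.6, -1.4, -1.2, -0.9, -0.6, -0.2, 0.1, 0.3, 0.4, 0.5, 0.3, 0.2, 0.1, 0.0, -0.0, -0.1, -0.1, -0.0, -0.0, 0.1, 0.1, 0.0, 0.1, 0.1, 0.1, 0.0, -0.1, -0.1, -0.2, -0.2, -0.2, -0.2, -0.1, -0.0, 0.1, 0.3, 0.5, 0.6, 0.7, 0.6, 0.6, 0.5, 0.1, -0.5, -1.4, -2.4, -3.5, -4.6, -5.7, -6.7, -7.4, -7.8, -7.8, -7.5, -6.9, -6.0, -5.0, -4.0, -3.1, -2.5, -1.9, -1.4, -0.9, -0.4, 0.3, 1.5, 3.3, 5.7, 8.4, 11.0, 13.3, 15.0, 15.9, 16.0, 15.3, 13.9, 12.0, 9.8, 7.5, 5.3, 3.4, 1.9]
[0.3, 0.6, 0.8, 1.2, 1.6, 2.2, 2.6, 3.0, 3.3, 3.3, 3
[... 1707 characters left out ...]
.5, -7.0, -8.1, -8.8, -9.3, -9.2, -8.8, -7.8, -6.6, -5.3, -3.9, -2.6, -1.3, -0.3, 0.3, 0.8, 1.3, 2.2, 3.4, 4.9, 6.3, 7.8, 9.2, 10.2, 10.8, 10.8, 10.3, 9.2, 7.7, 6.1, 4.2, 2.5, 1.2, 0.3, -0.2, -0.4, -0.5, -0.4, -0.1, 0.4, 0.9, 1.6, 2.3, 2.9, 3.4, 3.8, 4.0, 4.0, 3.7, 3.3, 2.8, 2.3, 1.7, 1.2, 0.8, 0.4, 0.2, 0.0, -0.1, -0.3, -0.5, -0.9, -1.2, -1.7, -2.3, -3.0, -3.6, -4.0, -3.9, -3.5, -2.8, -1.9, -1.0, -0.2, 0.3, 0.5, 0.6, 0.7, 0.7, 0.5, 0.2, -0.1, -0.8, -1.5, -2.3, -3.5, -4.7, -6.4, -8.2, -9.7, -10.8, -11.3, -11.3, -10.6, -9.4, -7.8, -6.1, -4.4, -2.8, -1.4, -0.4, 0.0, 0.2, 0.1, -0.2, -0.7, -1.2, -1.7, -2.0, -2.3, -2.3, -2.3, -2.1, -1.7, -1.3, -0.9, -0.6, -0.2, -0.1, -0.0, -0.0, -0.1, -0.3]
17.25
```

View pics/o3.png

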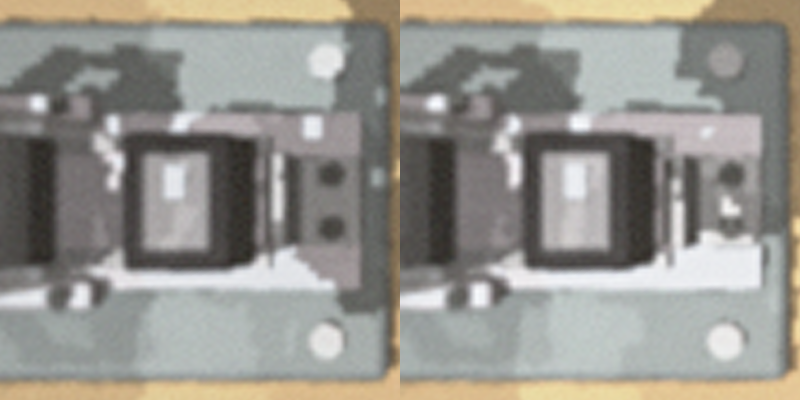

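```bash
sed -i 's/-.0009\*ns/-.0007*ns/' h.py
python3 - <<'E'
from h import *
np.set_printoptions(precision=4,suppress=True)
movep(np.r_[C,.12],down(yf)); movel(np.r_[C,.028],vel=.12,force_limit=15); pause(.4)
print(current_tcp_pos()[:2]-C,current_tcp_pos()[2])
gripper_close(40); pause(.3); print(current_width(),z0:=current_tcp_pos()[2])
movel(np.r_[C,.13],vel=.12)
movep(np.r_[S,.11],down(ys)); movel(np.r_[S,.060],vel=.08); pause(.4)
print(current_tcp_pos()[:2]-S,current_tcp_pos()[2],current_width(),current_time_s())
s=movel(np.r_[S,.0435],vel=.015,force_limit=12); pause(.2)
print(s,current_tcp_pos(),down(ys).T@current_force(),current_moment(),current_time_s())
cv2.imwrite("pics/w4.png",get_image("wrist")[:,:,::-1]); cv2.imwrite("pics/s4.png",cv2.resize(get_image("scene")[210:300,270:400,::-1],None,fx=5,fy=5,interpolation=cv2.INTER_CUBIC))
E
```

```text
[ 0.0001 -0.    ] 0.028300744686796605
0.027168277278236775 0.028086745063639153
[ 0.0002 -0.0001] 0.06028535948096353 0.027702257214825714 22.825
False [ 0.4731 -0.169   0.0441] [-0.6531  1.1767 -4.7442] [ 0.1159  0.416  -0.0337] 24.275
```

Run:
```python
from h import *
np.set_printoptions(precision=4,suppress=True)
s=movel(np.r_[S,.039],vel=.015,force_limit=15); pause(.2)
print(s,current_tcp_pos(),down(ys).T@current_force(),current_width())
movel(np.r_[S,.0440],vel=.03); pause(.2); print(current_force())
gripper_open(); pause(.2); movel(np.r_[S,.13],vel=.12)
V=S-.03*ds
movel(np.r_[V,.16],vel=.15); pause(.3)
k=get_calibration("wrist"); im=get_image("wrist")[:,:,::-1].copy()
sc=get_image("scene")[:,:,::-1]
a=ortho(im,k,S,ys,.066,h=.08,s=.0004)
cv2.imwrite("pics/o5.png",np.hstack([a,cv2.resize(sc[150:290,200:340],(400,400),interpolation=cv2.INTER_CUBIC)]))
print(current_time_s())
```

```text
True [ 0.473 -0.169  0.044] [-0.2647 -0.1966 -5.5975] 0.027654183421472855
[ 0.1466 -0.0156  1.3804]
27.7333
```

View pics/o5.png

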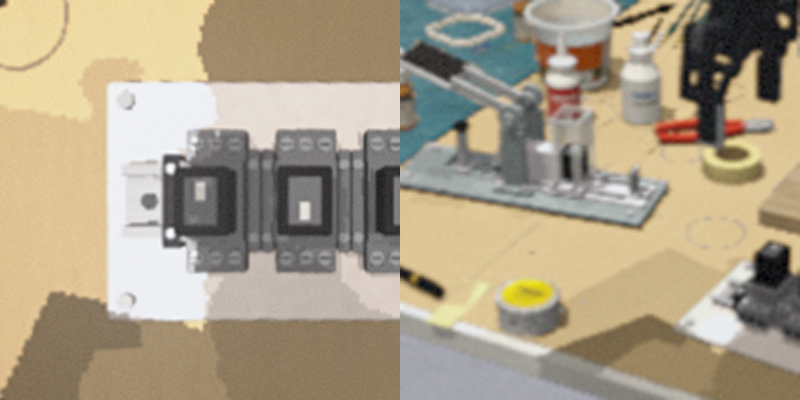

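The picture shows the new relay seated square beside its neighbour, around (207,200). The treadle is back up and the other relay is on the deck in the magazine.

```bash
python3 -c "
from station import *
print(finish_job())"
```

```text
the job is handed in; nothing more can be done
None
```

The treadle was pressed to its stop and came back up, and the fed relay is plugged squarely and fully home in the empty socket and released; I handed the job in at about 28 s.

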